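# File the tins into the storage lane and lock the retaining bar

### The arm

A 6-joint arm with a two-finger parallel gripper is mounted at the origin on the work surface; the furniture and walls round the work are solid. World frame = base frame: x ahead of the robot, y to its left, z up, the work surface at z = 0. Lengths are in mm, angles in rad, forces in N, time in s.
With the tool pointing down it reaches from about 350 to 975 mm from the base axis. Payload 7.1 kg.
Tool frame: the origin (TCP) lies midway between the tips of the shut fingers; the grasp point (between the pads) lies 19 mm behind it (ctrl.grasp_offset is the distance from the TCP to the grasp point, in mm); z points along the fingers, y is the line along which they close (so a half turn about z gives the same grasp; the last joint's range is limited). The gripper opens to 88 mm and grips with 3 to 60 N. Pads are 20 mm wide; open, the fingers measure 115 mm over their backs; the gripper's body (75 mm by 178 mm) begins 61 mm behind the grasp point.
Start: joints at [-1.303, 0.423, 1.63, -0, 1.089, -0.019], TCP at [176.821, -599.449, 222.675] pointing down, gripper open.
Joint ranges: [-3, 3], [-0.9, 2.11], [0.09, 2.58], [-1.31, 4.45], [0.11, 2.69], [-2.54, 2.54]. Speed limits (rad/s): [2.39, 2.39, 3.01, 3.14, 3.14, 3.14].

### API

Orientations are given as a rotation vector (axis times angle).
In Python, from workcell import ctrl gives the robot as it stands. The module is installed in compiled form; this text tells all that it offers.
- The arm moves only by the tool servo_tool, never from a script. Its argument "rows" is a list of rows, each a list of 7 numbers: the turn, a rotation vector about the tool's x, y, z as a fraction of full scale, then the shift along the tool's x, y, z as a fraction of full scale, then the finger opening in mm, from 0 to 87.8. A call has 1 to 10 rows; each row is the pose to reach, as a shift and turn from the pose commanded when the call began, along the tool's axes at that moment; what a row does not reach only later rows make up. Full scale, the value 1, is 20 cm for a shift and 1.5 rad for a turn. A row lasts 1/8 s, in which the tool goes at most 62.5 mm and 10.7 degrees, less where a joint would pass 70% of its speed; a pose out of reach is approached as far as the arm can. A call with a number of a shift or a turn outside -1 to 1 is refused whole. A call with a gripper value outside its range is refused whole. The fingers move at their own pace and stop on an object; the grip force is fixed at half the most. Time passes only in rows, so rows that repeat a pose let the fingers close. It gives the time, the measured TCP pose, the force, the opening and the grip force at its end, in the units of the state.
- ctrl.get_obs(): the state, without advancing time (a new reading comes with each control period).
- ctrl.get_image(name): name is "scene" or "side" or "wrist"; returns (picture, depth): 384x512x3 uint8, red, green, blue; 384x512 float32, mm along the optical axis (not along the pixel's ray), 0 where there is no reading.
- ctrl.camera_info(name): a dict with "intrinsics" (3x3 intrinsics, pixels), "k1" (the pictures are not rectified: a ray, as slopes to the right and down, at radius r is drawn at 1 + k1 r^2 times it, then the intrinsics apply), "R" (3x3) and "t" (3): a world point X has camera coordinates R X + t. Camera axes: x right, y down, z forward; pixel columns grow to the right and rows downward; lengths in mm; the calibration is good to about 2 mm. A picture is of the moment at which its call begins: read the wrist's pose just before it. camera_info takes no time and is no camera call; for the wrist camera it gives the pose at the moment of the call.
- ctrl.close_job(): hands the job in; it is judged then, once.
The state is a dict: "t": time; "qpos": joint angles; "qvel": joint speeds; "joint_torque": joint torques, N m; "ee_pos": TCP position; "orientation": TCP orientation; "ft_force": force on the tool from outside, world axes, zero at the start; "moment": the same for the moment, N m; "width": finger opening in mm; "grasp_force": force on a finger pad.
Only numpy, scipy, OpenCV 4.12 (cv2) and the standard library are available. Lean on these libraries where they do the work, as an engineer would, in place of code of your own. Each camera call takes 0.05 s, during which the arm holds its last target. There are 200 camera calls.

### The job

Slide the two loose tins along the bench, without lifting or tipping them, into the lane between the two guide rails so that all three tins stand in single file behind the line of the blue slide's bar. Then pull up the red plunger knob, slide the section one hole on, to the next hole, so that its bar reaches across the mouth of the lane, and let the pin drop fully home there. Finish with the gripper still holding the red knob with the pin fully home, and leave everything else on the bench where it is.

Things in the scene. Friction and masses are not known exactly. Their poses are not given: they have to be found in the camera images.
- rack: aluminium storage lane, fixed to the bench, without a floor. Origin on the bench, mid-mouth. +y runs along the lane, inwards; +x to the right looking in; z up. Rails 32 mm high, inner faces at x = -41 and +41 mm, from y = 12 mm to the end stop; flared lead-ins (32 mm high) reach out to y = -64 mm, about 110 mm apart there. The slide's bar crosses the mouth along y = 0, 26 to 40 mm above the bench
- lane_end (a point): middle of the end stop's inner face, on the lane's centre line, 256 mm in from the mouth (rack y). A tin must have its centre at least 45 mm past the mouth to clear the bar; with three tins pushed up against the stop the last one's centre is 67 to 70 mm past the mouth
- next_hole (a point): the hole to slide to: point on top of the steel lock track (22 mm high, 24 mm wide) at rack x = -120, y = 0 mm. The track lies along rack x beside the mouth, from x = -227 to -56 mm; its holes are 11 mm long, at x = -165 (start), -120 (next) and -75 mm (last). The pin is 8 mm thick
- tin_a: closed tin, 75 mm diameter, 58 mm high, about 0.25 kg, that already stands somewhere in the lane; origin at the centre of its underside
- tin_b: loose tin of the same kind (75 mm diameter, 58 mm high, about 0.25 kg) standing on the bench before the mouth of the lane; origin at the centre of its underside
- tin_c: the other loose tin, the same (75 mm diameter, 58 mm high, about 0.25 kg), also before the mouth of the lane; origin at the centre of its underside
- bar (a joint): travel of the blue sliding section in m, growing toward rack +x: 0 = its start hole (bar clear of the lane), 0.045 = next hole (bar 38 mm into the lane), 0.090 = last hole; range -0.012 to 0.102. Blue shoe 40 x 40 mm, top 40 mm above the bench, with a rubber-tipped aluminium bar 14 mm wide. With the pin out it slides with about 1 N of friction and is moved by the knob
- plunger (a joint): lift of the spring plunger in m: 0 = pin fully home (10 mm deep in the hole), above 0.010 = clear of the track, 0.020 = upper stop. The spring pushes it down with 4 N at 0 and 6.5 N at the top. The pin's end is round; released between holes it rides on the track and drops into the next hole it meets
- lock_knob: red round pull knob on top of the plunger, 26 mm diameter, 28 mm high, vertical; origin at its centre, 66 mm above the bench when the pin is home. It rides with the section; below it are a steel bushing (18 mm diameter, top 48 mm above the bench) and the shoe's top (40 mm)
- tape: bystander: roll of cream tape, 98 mm wide, 25 mm high, lying flat; origin at the centre of its underside
- labels: bystander: bundle of red plant labels, 108 mm long; origin at the centre of its underside
- pruners: bystander: red-handled secateurs, 191 mm long, lying; origin at the centre of the underside
- pots: bystander: stack of black plastic pots, 76 mm wide, 108 mm high; origin at the centre of its underside
There are look-alikes about, which are no part of the job. What is shaped like the tin_c but turquoise is not meant.

How it is judged (in metres and radians):
On the way, in this order (a step that is already met when the one before it is completed fails the run):
1. all three tins stand in single file between the rails, clear of the bar's line, with the pin still home in its first hole (x of tin_a in the frame of rack between -0.008 and 0.008 m and y of tin_a in the frame of rack between 0.044 and 0.225 m and angle between each of tin_a, tin_b, tin_c's own z axis and vertical below 0.1 rad and x of tin_b in the frame of rack between -0.008 and 0.008 m and y of tin_b in the frame of rack between 0.044 and 0.225 m and x of tin_c in the frame of rack between -0.008 and 0.008 m and y of tin_c in the frame of rack between 0.044 and 0.225 m and value of joint bar below 0.006 m and value of joint plunger below 0.003 m), for 0.2 s.
2. the plunger is pulled up until its pin is clear of the hole (value of joint plunger above 0.009 m), for 0.1 s.
3. the section stands at the next hole with the pin home (value of joint bar between 0.0415 and 0.0485 m and value of joint plunger below 0.003 m), for 0.2 s.
At the end, for the whole second after the job is handed in: bar at the next hole (0.045 m, within 3.5 mm), plunger within 3 mm of fully home, fingers holding the red knob (over 2 N), all three tins upright (0.1 rad) and still between the rails, within 8 mm of the lane's centre line, centres 44 to 225 mm past the mouth (all of step 3 and x of tin_a in the frame of rack between -0.008 and 0.008 m and y of tin_a in the frame of rack between 0.044 and 0.225 m and angle between each of tin_a, tin_b, tin_c's own z axis and vertical below 0.1 rad and x of tin_b in the frame of rack between -0.008 and 0.008 m and y of tin_b in the frame of rack between 0.044 and 0.225 m and x of tin_c in the frame of rack between -0.008 and 0.008 m and y of tin_c in the frame of rack between 0.044 and 0.225 m and contact force between the fingers and lock_knob above 2 N and linear speed of each of tin_a, tin_b, tin_c below 0.02 m/s); the arm keeps its last pose, push and grip.
It fails at once if a tin is lifted off the bench (more than 20 mm) (height (world z) of any of tin_a, tin_b, tin_c above 0.02 m).
It fails at once if a tin is tipped (more than 0.4 rad) (angle between any of tin_a, tin_b, tin_c's own z axis and vertical above 0.4 rad).
It fails at once if a bystander is moved more than 40 mm (distance of any of tape, labels, pruners, pots from where it was at the start of the episode above 0.04 m).
It also fails if it takes over 72 s, if anything falls off the work surface, if the arm or the gripper's body presses on something with over 40 N, if the wrist force passes 120 N, or if a joint passes its speed limit or range.

## Working session

There is one attempt and no reset: what is moved stays moved. The work goes in short steps, Python scripts to look and compute and a tool call to move; the robot and the scene stay as the last step left them, time stands still between calls to the robot, and variables do not carry over. Pictures are saved under pics/ and viewed, at most 10 in all, crops included, and the job is handed in when it is done.

Besides the shell and the picture viewer there is one more tool, called after "Emit:" as name(argument=value, ...), one argument or row to a line, values as JSON. servo_tool: Moves the arm, as the interface text tells. Its arguments: {"type":"object","properties":{"rows":{"type":"array","items":{"type":"array","items":{"type":"number"}}}},"required":["rows"]}

```bash
mkdir -p pics; cat > h.py <<'E'
import numpy as np, cv2
from workcell import ctrl
def ray(info,u,v):
    K=np.array(info["intrinsics"]);R=np.array(info["R"]);t=np.array(info["t"]).ravel()
    d=np.array([(u-K[0,2])/K[0,0],(v-K[1,2])/K[1,1]]);s=d.copy()
    for _ in range(20): s=d/(1+info["k1"]*(s@s))
    return -R.T@t, R.T@np.array([s[0],s[1],1])
def onz(info,u,v,z):
    o,d=ray(info,u,v); return o+d*(z-o[2])/d[2]
def cloud(info,dep):
    K=np.array(info["intrinsics"]);R=np.array(info["R"]);t=np.array(info["t"]).ravel()
    v,u=np.mgrid[:dep.shape[0],:dep.shape[1]]
    d=np.stack([(u-K[0,2])/K[0,0],(v-K[1,2])/K[1,1]],-1);s=d
    for _ in range(15): s=d/(1+info["k1"]*(s**2).sum(-1,keepdims=True))
    p=np.concatenate([s,np.ones_like(s[...,:1])],-1)*dep[...,None]
    return (p-t)@R
E
python3 - <<'E'
from h import *
o=ctrl.get_obs();print(o["t"],o["ee_pos"],o["orientation"],ctrl.grasp_offset)
for n in("scene","side"):
    i=ctrl.camera_info(n);im,d=ctrl.get_image(n);print(n,-np.array(i["R"]).T@np.array(i["t"]).ravel(),np.array(i["R"]).round(2).tolist())
    np.savez(n+".npz",im=im,d=d);cv2.imwrite(f"pics/{n}0.png",im[...,::-1])
E
```

```text
0.0 [ 176.67896082 -598.94309519  221.92326593] [-3.10788534e+00 -4.48757545e-01  3.21803081e-04] 18.700000000000003
scene [-146.12087506  964.56824164  795.6088164 ] [[-0.85, -0.53, 0.01], [-0.28, 0.42, -0.86], [0.46, -0.73, -0.5]]
side [ 489.591138   1103.13174271 1075.0713833 ] [[-1.0, -0.01, -0.02], [0.01, 0.66, -0.76], [0.02, -0.76, -0.66]]
```

View pics/scene0.png

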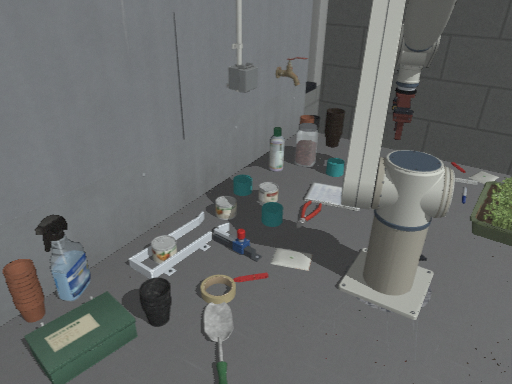

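View pics/side0.png

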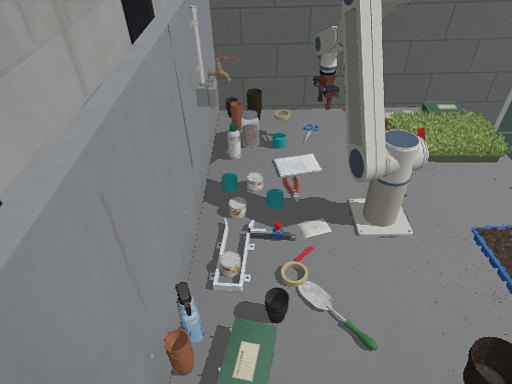

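The two white labelled tins (scene (226,208) and (268,194); side (237,208) and (255,182)) are the loose tins. The third white tin, in the lane at scene (163,250), is tin_a. The turquoise cups at scene (243,186), (272,214) and (336,167) are look-alikes. Next I'll confirm this in an enlarged crop and measure.

```bash
python3 - <<'E'
from h import *
im=np.load("side.npz")["im"]
cv2.imwrite("pics/crop1.png",cv2.resize(im[150:310,190:340,::-1],None,fx=3.7,fy=3.7,interpolation=cv2.INTER_CUBIC))
from scipy import ndimage as nd
for n in("scene","side"):
    i=ctrl.camera_info(n);f=np.load(n+".npz");P=cloud(i,f["d"]);im=f["im"].astype(int)
    hsv=cv2.cvtColor(f["im"],cv2.COLOR_RGB2HSV)
    ok=(f["d"]>0)&(P[...,0]>100)&(P[...,0]<900)&(P[...,1]>-500)&(P[...,1]<600)
    print(n)
    m=ok&(P[...,2]>52)&(P[...,2]<66)
    L,k=nd.label(m)
    for j in range(1,k+1):
        q=L==j
        if q.sum()<40: continue
        (c,r)=cv2.minEnclosingCircle(P[q][:,:2].astype(np.float32))
        print("top",q.sum(),np.round(c),round(r,1),"z",P[q][:,2].mean().round(1),"rgb",np.median(im[q],0),"px",np.argwhere(q).mean(0).round())
    L,k=nd.label(ok&(hsv[...,1]>150)&((hsv[...,0]<8)|(hsv[...,0]>172)))
    for j in range(1,k+1):
        q=L==j
        if q.sum()>20: print("red",q.sum(),np.median(P[q],0).round(),P[q].min(0).round(),P[q].max(0).round())
    m=ok&(P[...,2]>28)&(P[...,2]<36)&(hsv[...,1]<60)&(hsv[...,2]>110)
    L,k=nd.label(m)
    for j in range(1,k+1):
        q=L==j
        if q.sum()>40: print("rail",q.sum(),cv2.minAreaRect(P[q][:,:2].astype(np.float32)))
E
```

```text
scene
top 284 [ 768. -197.] 295.9 z 59.1 rgb [109. 112. 113.] px [176. 208.]
top 40 [ 630. -460.] 28.7 z 59.3 rgb [148.  155.  155.5] px [159. 276.]
top 128 [ 644. -218.] 41.4 z 54.6 rgb [35. 78. 79.] px [179. 243.]
top 142 [ 529. -220.] 42.2 z 54.7 rgb [151.  154.5 154. ] px [187. 268.]
top 177 [600. -40.] 40.9 z 54.7 rgb [140. 143. 143.] px [201. 225.]
top 185 [438. -95.] 41.5 z 54.6 rgb [35. 78. 78.] px [208. 272.]
top 319 [768. 265.] 164.2 z 59.1 rgb [110. 113. 114.] px [228. 123.]
top 288 [613. 266.] 40.0 z 54.7 rgb [152. 155. 155.] px [243. 164.]
top 156 [715. 511.] 49.6 z 58.6 rgb [ 97.  113.5 137.5] px [280.  73.]
top 60 [769. 556.] 17.9 z 59.1 rgb [111. 114. 115.] px [276.  45.]
top 1500 [528. 566.] 81.2 z 61.4 rgb [66. 90. 77.] px [314. 105.]
top 74 [465. 451.] 23.7 z 59.9 rgb [44.  45.  45.5] px [294. 156.]
top 116 [442. 470.] 34.7 z 60.3 rgb [40.  40.  40.5] px [309. 158.]
red 38 [ 373. -227.   15.] [ 355. -274.    9.] [ 384. -173.   18.]
red 63 [ 328. -201.   15.] [ 320. -270.    5.] [ 339. -152.   21.]
red 68 [429. 118.  74.] [420.  16.  -0.] [511. 126.  81.]
red 157 [3
[... 904 characters left out ...]
 177. 177.] px [259. 229.]
top 52 [455. 453.] 26.0 z 59.6 rgb [32. 32. 32.] px [300. 276.]
top 1078 [531. 566.] 79.5 z 62.8 rgb [ 74.  107.5  90. ] px [334. 251.]
top 43 [705. 548.] 24.5 z 59.5 rgb [116. 145. 164.] px [332. 196.]
red 33 [ 376. -196.   17.] [ 356. -269.    9.] [ 388. -150.   21.]
red 25 [ 336. -201.   15.] [ 329. -265.   11.] [ 342. -156.   20.]
red 44 [438. 120.  74.] [428.  99.  56.] [448. 128.  84.]
red 75 [338. 206.   9.] [305. 174.   0.] [371. 240.  13.]
rail 314 ((614.5416870117188, 204.2674102783203), (334.28509521484375, 103.02940368652344), 87.18681335449219)
rail 66 ((563.9942016601562, 180.09266662597656), (140.98080444335938, 10.296021461486816), 84.9670181274414)
```

View pics/crop1.png

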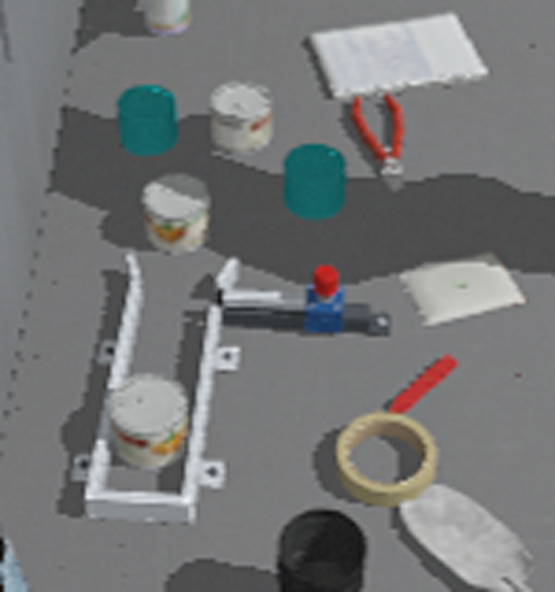

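The crop confirms it: white labelled loose tins at crop (175,213) and (240,117), with turquoise cups beside them at (148,120) and (315,182). tin_a is in the lane at (148,420), and the red knob is on the blue shoe at (325,280). I'll hover above the mouth and measure with the wrist camera.

```bash
cat >> h.py <<'E'
from scipy.spatial.transform import Rotation as Rn
def go(x,y,z,yaw=0.0):
    """print shift (in fractions) and turn to bring TCP to x,y,z, tool z down, tool y along yaw"""
    o=ctrl.get_obs();R0=Rn.from_rotvec(o["orientation"])
    Y=np.array([np.cos(yaw),np.sin(yaw),0]);Z=np.array([0,0,-1.]);T=Rn.from_matrix(np.stack([np.cross(Y,Z),Y,Z],1))
    print("t",round(o["t"],2),"pos",o["ee_pos"].round(1),"w",round(o["width"],1),"turn",((R0.inv()*T).as_rotvec()/1.5).round(3),"shift",(R0.inv().apply(np.array([x,y,z])-o["ee_pos"])/200).round(3))
E
python3 -c "
from h import *
go(600,60,380)"
```

```text
t 0.1 pos [ 176.7 -599.   222. ] w 87.9 turn [-0.001 -0.001 -0.856] shift [ 2.962 -2.563 -0.786]
```

Emit:
servo_tool(
  rows=[
    [0, 0, 0, 0.3, -0.26, -0.3, 87],
    [0, 0, 0, 0.55, -0.5, -0.5, 87],
    [0, 0, 0, 0.75, -0.65, -0.65, 87],
    [0, 0, 0, 1, -0.87, -0.78, 87],
    [0, 0, 0, 1, -0.87, -0.78, 87],
  ],
)

```text
t: 0.72
ee_pos: [320.0, -374.2, 379.5]
orientation: [3.109, 0.449, 0.0]
ft_force: [0.9, -0.4, -0.0]
width: 86.8
grasp_force: 0.0
```

Emit:
servo_tool(
  rows=[
    [0, 0, 0, 0.25, -0.21, 0, 87],
    [0, 0, 0, 0.5, -0.43, 0, 87],
    [0, 0, 0, 0.75, -0.65, 0, 87],
    [0, 0, 0, 1, -0.87, 0, 87],
    [0, 0, 0, 1, -0.87, 0, 87],
  ],
)

```text
t: 1.35
ee_pos: [463.1, -149.7, 378.4]
orientation: [-3.108, -0.455, 0.0]
ft_force: [-0.1, -1.0, -0.1]
width: 87.0
grasp_force: 0.0
```

Emit:
servo_tool(
  rows=[
    [0, 0, -0.12, 0.25, -0.21, 0, 87],
    [0, 0, -0.24, 0.5, -0.43, 0, 87],
    [0, 0, -0.36, 0.75, -0.65, 0, 87],
    [0, 0, -0.48, 1, -0.87, 0, 87],
    [0, 0, -0.6, 1, -0.87, 0, 87],
    [0, 0, -0.72, 1, -0.87, 0, 87],
    [0, 0, -0.856, 1, -0.87, 0, 87],
    [0, 0, -0.856, 1, -0.87, 0, 87],
    [0, 0, -0.856, 1, -0.87, 0, 87],
  ],
)

```text
t: 2.48
ee_pos: [604.6, 70.3, 378.5]
orientation: [-2.226, -2.217, 0.001]
ft_force: [0.4, -0.3, 0.4]
width: 87.0
grasp_force: 0.0
```

```bash
python3 - <<'E'
from h import *
go(600,60,380)
i=ctrl.camera_info("wrist");im,d=ctrl.get_image("wrist");np.savez("wrist.npz",im=im,d=d,**{k:np.array(v) for k,v in i.items()})
print(-np.array(i["R"]).T@np.array(i["t"]).ravel(),np.array(i["R"]).round(2).tolist())
cv2.imwrite("pics/wrist1.png",im[...,::-1])
E
```

```text
t 2.48 pos [604.6  70.3 378.5] w 87.0 turn [-0.     0.    -0.003] shift [-0.052 -0.023 -0.007]
[605.53808757 150.90825719 542.16786691] [[1.0, -0.0, -0.0], [-0.0, -0.96, 0.29], [-0.0, -0.29, -0.96]]
```

View pics/wrist1.png

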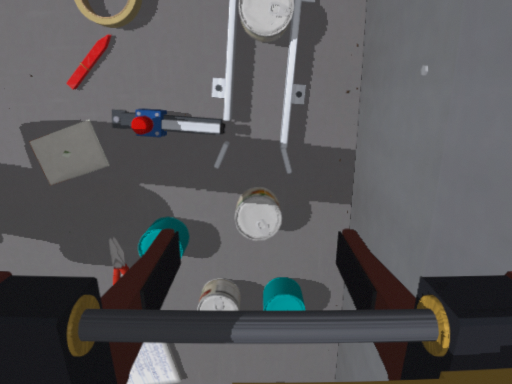

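The wrist view shows the lane rails at (230,60) and (290,70), tin_a at (266,8), tin_b at (258,217), tin_c at (219,297), the knob at (141,124) and the track running from (112,118) to (225,127). Next I'll measure all of these.

```bash
python3 - <<'E'
from h import *
from scipy import ndimage as nd
f=np.load("wrist.npz");i={k:f[k] for k in("intrinsics","R","t")};i["k1"]=float(f["k1"])
P=cloud(i,f["d"]);im=f["im"];hsv=cv2.cvtColor(im,cv2.COLOR_RGB2HSV);ok=f["d"]>0
print("bench z",np.median(P[200:230,320:340,2]))
def blobs(m,name,n=30):
    L,k=nd.label(m)
    for j in range(1,k+1):
        q=L==j
        if q.sum()<n: continue
        c=P[q];px=np.argwhere(q).mean(0).round()
        (cc,r)=cv2.minEnclosingCircle(c[:,:2].astype(np.float32))
        print(name,q.sum(),"px",px[::-1],"circ",np.round(cc,1),round(r,1),"med",np.median(c,0).round(1),"rect",[np.round(a,1).tolist() if not np.isscalar(a) else round(a,1) for a in cv2.minAreaRect(c[:,:2].astype(np.float32))])
z=P[...,2]
u=np.arange(512)[None]+0*np.arange(384)[:,None];v=np.arange(384)[:,None]+0*u
reg=ok&(u>60)&(u<345)&(v<312)
blobs(reg&(z>52)&(z<64),"tin")
blobs(reg&(z>29)&(z<36)&(hsv[...,1]<60),"rail")
blobs(reg&(z>18)&(z<26)&(v>95)&(v<150)&(u<240),"track")
blobs(reg&(hsv[...,1]>150)&((hsv[...,0]<8)|(hsv[...,0]>172))&(z>60),"knob")
blobs(reg&(hsv[...,0]>100)&(hsv[...,0]<125)&(hsv[...,1]>120)&(z>34)&(z<46),"shoe")
# rail line fits
for a,b,n in((205,245,"L"),(270,305,"R")):
    m=reg&(z>28)&(z<37)&(u>=a)&(u<b)&(v<145)
    X=P[m];mid=[];
    for y0 in np.arange(X[:,1].min(),X[:,1].max(),10):
        s=X[(X[:,1]>=y0)&(X[:,1]<y0+10)]
        if len(s)>5: mid.append([s[:,1].mean(),s[:,0].min(),s[:,0].max()])
    print(n,np.round(mid,0).tolist())
E
```

```text
bench z 1.3254985932836778
tin 1654 px [266.  15.] circ [616.7 267.3] 37.1 med [616.8 257.7  56.7] rect [[616.8, 253.6], [46.5, 73.1], 89.9]
tin 1635 px [257. 217.] circ [603.2 -37.1] 38.1 med [603.1 -36.8  56.3] rect [[603.5, -37.3], [73.7, 74.1], 40.7]
tin 318 px [148. 239.] circ [428.6 -79.8] 31.8 med [420.6 -74.1  56.5] rect [[420.9, -73.6], [63.6, 20.1], 50.8]
tin 51 px [181. 246.] circ [475.6 -86.8] 16.0 med [476.4 -87.2  56.4] rect [[476.8, -86.8], [6.1, 31.8], 1.1]
tin 583 px [284. 302.] circ [ 648.8 -207.2] 36.3 med [ 649.3 -197.1   56.3] rect [[649.2, -195.0], [36.0, 72.4], 88.6]
tin 543 px [217. 302.] circ [ 532.  -209.3] 36.4 med [ 532.  -197.5   56.5] rect [[532.1, -195.9], [33.0, 72.7], 89.6]
rail 844 px [230.  59.] circ [563.9 198.7] 84.5 med [564.2 204.6  33.4] rect [[563.6, 198.8], [168.8, 10.4], 85.5]
rail 1138 px [290.  82.] circ [658.9 157. ] 125.3 med [653.  171.1  33.3] rect [[652.4, 157.2], [250.6, 18.6], 87.7]
rail 132 px [220. 155.] circ [544.   60.3] 20.6 med [544.9  60.6  33.2] rect [[544.6, 60.1], [41.2, 8.0], 65.4]
rail 58 px [224. 289.] circ [ 539.9 -192
[... 871 characters left out ...]
, 569.0], [202.0, 560.0, 569.0], [212.0, 560.0, 569.0], [223.0, 560.0, 571.0], [232.0, 562.0, 571.0], [242.0, 562.0, 571.0], [252.0, 563.0, 586.0], [262.0, 564.0, 573.0], [273.0, 565.0, 575.0], [280.0, 565.0, 575.0]]
R [[82.0, 640.0, 651.0], [92.0, 641.0, 651.0], [102.0, 642.0, 652.0], [112.0, 643.0, 653.0], [122.0, 644.0, 653.0], [133.0, 645.0, 654.0], [142.0, 645.0, 656.0], [151.0, 646.0, 655.0], [162.0, 647.0, 657.0], [172.0, 648.0, 658.0], [182.0, 649.0, 658.0], [192.0, 650.0, 659.0], [202.0, 650.0, 660.0], [212.0, 651.0, 662.0], [222.0, 652.0, 663.0], [232.0, 623.0, 662.0], [242.0, 638.0, 664.0], [252.0, 648.0, 665.0], [262.0, 656.0, 666.0], [272.0, 656.0, 666.0], [280.0, 657.0, 666.0]]
```

```bash
python3 -c "
from h import *
go(603,-37,120,-0.085)"
```

```text
t 2.52 pos [604.6  70.4 378.6] w 86.7 turn [-0.     0.     0.054] shift [-0.537 -0.006  1.293]
```

Emit:
servo_tool(
  rows=[
    [0, 0, 0.056, -0.25, 0, 0.1, 87],
    [0, 0, 0.056, -0.5, -0.01, 0.3, 87],
    [0, 0, 0.056, -0.537, -0.008, 0.6, 87],
    [0, 0, 0.056, -0.537, -0.008, 0.9, 87],
    [0, 0, 0.056, -0.537, -0.008, 1, 87],
    [0, 0, 0.056, -0.537, -0.008, 1, 87],
    [0, 0, 0.056, -0.537, -0.008, 1, 87],
  ],
)

```text
t: 3.4
ee_pos: [604.0, -36.6, 180.0]
orientation: [2.313, 2.124, 0.002]
ft_force: [0.9, -0.1, 0.3]
width: 86.9
grasp_force: 0.0
```

```bash
python3 -c "
from h import *
go(603.2,-37,45,-0.085)"
```

```text
t 3.4 pos [604.  -36.6 180. ] w 86.9 turn [0.001 0.    0.   ] shift [-0.002 -0.005  0.675]
```

Emit:
servo_tool(
  rows=[
    [0, 0, 0, -0.002, -0.004, 0.25, 87],
    [0, 0, 0, -0.002, -0.004, 0.45, 87],
    [0, 0, 0, -0.002, -0.004, 0.6, 87],
    [0, 0, 0, -0.002, -0.004, 0.67, 87],
    [0, 0, 0, -0.002, -0.004, 0.675, 87],
    [0, 0, 0, -0.002, -0.004, 0.675, 72],
    [0, 0, 0, -0.002, -0.004, 0.675, 72],
    [0, 0, 0, -0.002, -0.004, 0.675, 72],
  ],
)

```text
t: 4.4
ee_pos: [603.5, -36.9, 45.2]
orientation: [2.311, 2.125, 0.003]
ft_force: [-0.7, 0.1, 7.3]
width: 74.5
grasp_force: 30.0
```

```bash
python3 -c "
from h import *
M=np.array([601.1,98.6]);u=np.array([.085,.9964])
go(*(M+u*-55),45,-0.085)
go(*(M+u*60),45,-0.085)
go(*(M+u*141),45,-0.085)
o=ctrl.get_obs();print(o['grasp_force'],o['ft_force'])"
```

```text
t 4.4 pos [603.5 -36.9  45.2] w 74.5 turn [ 0.002 -0.     0.001] shift [ 0.399 -0.069  0.001]
t 4.4 pos [603.5 -36.9  45.2] w 74.5 turn [ 0.002 -0.     0.001] shift [ 0.974 -0.068  0.001]
t 4.4 pos [603.5 -36.9  45.2] w 74.5 turn [ 0.002 -0.     0.001] shift [ 1.379e+00 -6.800e-02  1.000e-03]
30.00562459230423 [-0.70324877  0.06125501  7.27609236]
```

Emit:
servo_tool(
  rows=[
    [0, 0, 0, 0.1, -0.03, 0, 72],
    [0, 0, 0, 0.22, -0.068, 0, 72],
    [0, 0, 0, 0.34, -0.068, 0, 72],
    [0, 0, 0, 0.46, -0.068, 0, 72],
    [0, 0, 0, 0.58, -0.068, 0, 72],
    [0, 0, 0, 0.68, -0.068, 0, 72],
    [0, 0, 0, 0.78, -0.068, 0, 72],
    [0, 0, 0, 0.88, -0.068, 0, 72],
    [0, 0, 0, 0.97, -0.068, 0, 72],
  ],
)

```text
t: 5.52
ee_pos: [605.9, 157.9, 45.2]
orientation: [2.311, 2.125, 0.002]
ft_force: [-0.8, -7.6, 16.1]
width: 74.4
grasp_force: 30.0
```

Emit:
servo_tool(
  rows=[
    [0, 0, 0, 0.05, 0, -0.002, 72],
    [0, 0, 0, 0.13, 0, -0.002, 72],
    [0, 0, 0, 0.2, 0, -0.002, 72],
    [0, 0, 0, 0.27, 0, -0.002, 72],
    [0, 0, 0, 0.34, 0, -0.002, 72],
    [0, 0, 0, 0.41, 0, -0.002, 72],
    [0, 0, 0, 0.41, 0, -0.002, 72],
  ],
)

```text
t: 6.4
ee_pos: [612.4, 240.8, 45.2]
orientation: [2.312, 2.127, 0.003]
ft_force: [-1.0, 2.8, 6.2]
width: 74.4
grasp_force: 30.0
```

```bash
python3 - <<'E'
from h import *
M=np.array([601.1,98.6]);u=np.array([.085,.9964])
go(*(M+u*141),45,-0.085)
i=ctrl.camera_info("wrist");im,d=ctrl.get_image("wrist");cv2.imwrite("pics/wrist2.png",im[...,::-1])
E
```

```text
t 6.4 pos [612.4 240.8  45.2] w 74.4 turn [ 0.001 -0.001  0.001] shift [-0.008  0.004  0.001]
```

View pics/wrist2.png

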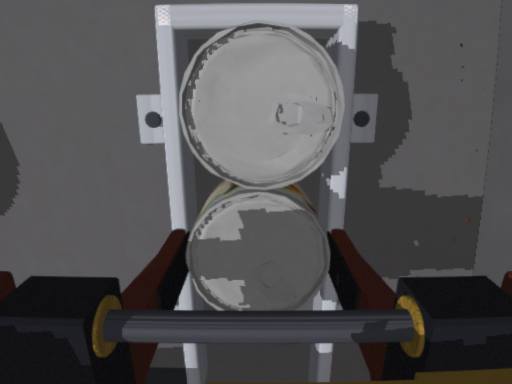

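Tins a (262,105) and b (258,255) stand in single file between the rails. Next I'll release b, lift clear and go for tin_c.

Emit:
servo_tool(
  rows=[
    [0, 0, 0, 0, 0, 0, 86],
    [0, 0, 0, 0, 0, 0, 86],
    [0, 0, 0, 0, 0, 0, 86],
    [0, 0, 0, 0, 0, -0.1, 86],
    [0, 0, 0, 0, 0, -0.3, 86],
    [0, 0, 0, 0, 0, -0.6, 86],
    [0, 0, 0, -0.2, 0, -0.9, 86],
    [0, 0, 0, -0.5, 0, -0.9, 86],
    [0, 0, 0, -0.75, 0, -0.9, 86],
    [0, 0, 0, -1, 0, -0.9, 86],
  ],
)

```text
t: 7.7
ee_pos: [595.0, 38.4, 226.1]
orientation: [2.312, 2.125, 0.003]
ft_force: [0.6, -0.6, 0.2]
width: 86.2
grasp_force: 0.0
```

Emit:
servo_tool(
  rows=[
    [0, 0, 0, -0.3, 0, 0, 86],
    [0, 0, 0, -0.6, 0, 0, 86],
    [0, 0, 0, -0.9, 0, 0, 86],
    [0, 0, 0, -1, 0, 0, 86],
    [0, 0, 0, -1, 0, 0, 86],
  ],
)

```text
t: 8.32
ee_pos: [578.2, -160.0, 224.9]
orientation: [2.315, 2.123, 0.001]
ft_force: [0.7, 0.3, -0.1]
width: 86.1
grasp_force: 0.0
```

```bash
python3 - <<'E'
from h import *
from scipy import ndimage as nd
i=ctrl.camera_info("wrist");im,d=ctrl.get_image("wrist");P=cloud(i,d);z=P[...,2]
m=(d>0)&(z>52)&(z<64)
L,k=nd.label(m)
for j in range(1,k+1):
    q=L==j
    if q.sum()<200: continue
    cc,r=cv2.minEnclosingCircle(P[q][:,:2].astype(np.float32));print(q.sum(),np.round(cc,1),round(r,1),np.median(im[q],0),np.argwhere(q).mean(0).round())
go(532,-213,180,-0.085)
E
```

```text
1770 [ 771.3 -154. ] 148.7 [91. 92. 94.] [135. 441.]
4345 [442.4 -92.6] 38.1 [  0. 135. 139.] [121. 118.]
3233 [ 649.7 -214.8] 37.9 [  0. 135. 138.] [216. 325.]
3339 [ 531.4 -216.4] 37.7 [162. 162. 163.] [227. 220.]
230 [ 641.  -452.6] 26.5 [100. 101. 101.] [377. 323.]
t 8.38 pos [ 578.3 -158.8  224.6] w 85.8 turn [ 0. -0.  0.] shift [-0.29  -0.208  0.223]
```

Emit:
servo_tool(
  rows=[
    [0, 0, 0, -0.2, -0.13, 0.1, 87],
    [0, 0, 0, -0.307, -0.209, 0.25, 87],
    [0, 0, 0, -0.307, -0.209, 0.4, 87],
    [0, 0, 0, -0.307, -0.209, 0.6, 87],
    [0, 0, 0, -0.307, -0.209, 0.8, 87],
    [0, 0, 0, -0.307, -0.209, 0.89, 87],
    [0, 0, 0, -0.307, -0.209, 0.895, 87],
    [0, 0, 0, -0.307, -0.209, 0.895, 72],
    [0, 0, 0, -0.307, -0.209, 0.895, 72],
    [0, 0, 0, -0.307, -0.209, 0.895, 72],
  ],
)

```text
t: 9.62
ee_pos: [532.4, -217.0, 46.5]
orientation: [2.311, 2.125, 0.002]
ft_force: [-0.1, 2.4, 6.9]
width: 74.6
grasp_force: 30.0
```

```bash
python3 -c "
from h import *
M=np.array([601.1,98.6]);u=np.array([.085,.9964])
go(*(M+u*-125),45.5,-0.085)
go(*(M+u*63),45.5,-0.085)
o=ctrl.get_obs();print(o['grasp_force'],o['ft_force'])"
```

```text
t 9.62 pos [ 532.4 -217.    46.5] w 74.6 turn [0.002 0.    0.001] shift [0.976 0.209 0.005]
t 9.62 pos [ 532.4 -217.    46.5] w 74.6 turn [0.002 0.    0.001] shift [1.916 0.21  0.005]
30.0041601061821 [-0.08418947  2.42643014  6.91360871]
```

Now I'll slide c to in front of the mouth, then in.

Emit:
servo_tool(
  rows=[
    [0, 0, 0, 0.1, 0.03, 0, 72],
    [0, 0, 0, 0.22, 0.06, 0, 72],
    [0, 0, 0, 0.34, 0.09, 0, 72],
    [0, 0, 0, 0.46, 0.12, 0, 72],
    [0, 0, 0, 0.58, 0.15, 0, 72],
    [0, 0, 0, 0.7, 0.18, 0, 72],
    [0, 0, 0, 0.82, 0.21, 0, 72],
    [0, 0, 0, 0.94, 0.21, 0, 72],
    [0, 0, 0, 0.97, 0.21, 0, 72],
    [0, 0, 0, 0.97, 0.21, 0, 72],
  ],
)

```text
t: 10.88
ee_pos: [591.3, -26.2, 46.5]
orientation: [2.311, 2.125, 0.004]
ft_force: [1.4, 4.0, 5.9]
width: 75.0
grasp_force: 30.0
```

```bash
python3 -c "
from h import *
M=np.array([601.1,98.6]);u=np.array([.085,.9964])
go(*(M+u*63),45.5,-0.085)
o=ctrl.get_obs();print(o['grasp_force'],o['ft_force'])"
```

```text
t 10.88 pos [591.3 -26.2  46.5] w 75.0 turn [ 0.002 -0.     0.001] shift [ 0.941 -0.003  0.005]
30.005870461463928 [1.44340309 3.97693881 5.89955899]
```

Emit:
servo_tool(
  rows=[
    [0, 0, 0, 0.1, -0.002, 0, 72],
    [0, 0, 0, 0.22, -0.002, 0, 72],
    [0, 0, 0, 0.34, -0.002, 0, 72],
    [0, 0, 0, 0.46, -0.002, 0, 72],
    [0, 0, 0, 0.58, -0.002, 0, 72],
    [0, 0, 0, 0.7, -0.002, 0, 72],
    [0, 0, 0, 0.8, -0.002, 0, 72],
    [0, 0, 0, 0.88, -0.002, 0, 72],
    [0, 0, 0, 0.94, -0.002, 0, 72],
    [0, 0, 0, 0.94, -0.002, 0, 72],
  ],
)

```text
t: 12.12
ee_pos: [606.1, 161.8, 46.5]
orientation: [2.312, 2.126, 0.004]
ft_force: [-0.8, 2.4, 6.7]
width: 74.4
grasp_force: 30.0
```

Emit:
servo_tool(
  rows=[
    [0, 0, 0, 0, 0, 0, 86],
    [0, 0, 0, 0, 0, 0, 86],
    [0, 0, 0, 0, 0, 0, 86],
    [0, 0, 0, 0, 0, -0.1, 86],
    [0, 0, 0, 0, 0, -0.3, 86],
    [0, 0, 0, 0, 0, -0.6, 86],
    [0, 0, 0, 0, 0, -0.9, 86],
    [0, 0, 0, -0.2, -0.3, -1, 86],
    [0, 0, 0, -0.3, -0.5, -1, 86],
    [0, 0, 0, -0.3, -0.5, -1, 86],
  ],
)

```text
t: 13.38
ee_pos: [496.9, 107.6, 246.5]
orientation: [-2.314, -2.125, 0.001]
ft_force: [2.0, 1.0, 0.9]
width: 86.4
grasp_force: 0.0
```

```bash
python3 - <<'E'
from h import *
from scipy import ndimage as nd
M=np.array([601.1,98.6]);u=np.array([.085,.9964]);w=np.array([.9964,-.085])
i=ctrl.camera_info("wrist");im,d=ctrl.get_image("wrist");P=cloud(i,d);z=P[...,2];hsv=cv2.cvtColor(im,cv2.COLOR_RGB2HSV)
cv2.imwrite("pics/wrist3.png",im[...,::-1])
def b(m,t):
  L,k=nd.label(m)
  for j in range(1,k+1):
    q=L==j
    if q.sum()<200: continue
    cc,r=cv2.minEnclosingCircle(P[q][:,:2].astype(np.float32));cc=np.array(cc);print(t,q.sum(),cc.round(1),"rack",((cc-M)@w).round(1),((cc-M)@u).round(1),round(r,1),P[q].mean(0).round(1))
b((d>0)&(z>52)&(z<64),"tin")
b((d>0)&(hsv[...,1]>150)&((hsv[...,0]<8)|(hsv[...,0]>172))&(z>70),"knob")
go(437,112.6,120,-.085)
E
```

```text
tin 4477 [612.4 239.4] rack -0.8 141.3 37.8 [612.6 238.9  56.7]
tin 1851 [770.5 104.8] rack 168.2 20.6 159.7 [771.  103.6  57.7]
tin 3965 [606.6 161.2] rack 0.1 62.9 37.9 [606.7 162.1  56.7]
tin 451 [442.  -72.7] rack -144.0 -184.2 31.9 [443.8 -64.2  56.4]
tin 436 [ 634. -201.] rack 58.2 -295.7 24.7 [ 634.3 -197.    56.1]
knob 453 [436.9 112.6] rack -164.8 -0.0 12.7 [438.  113.7  80. ]
t 13.43 pos [499.5 108.4 246.8] w 86.2 turn [ 0.001 -0.     0.   ] shift [-0.006 -0.314  0.633]
```

View pics/wrist3.png

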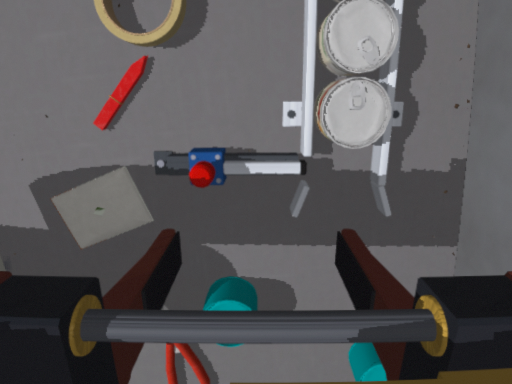

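All tins are in single file (c at rack y 63, b at 141), the bystanders are untouched and the knob is at (202,173). Now I'll grip the knob.

Emit:
servo_tool(
  rows=[
    [0, 0, 0, -0.006, -0.2, 0.1, 86],
    [0, 0, 0, -0.006, -0.314, 0.3, 86],
    [0, 0, 0, -0.006, -0.314, 0.5, 86],
    [0, 0, 0, -0.006, -0.314, 0.7, 86],
    [0, 0, 0, -0.006, -0.314, 0.85, 86],
    [0, 0, 0, -0.006, -0.314, 0.95, 86],
    [0, 0, 0, -0.006, -0.314, 0.965, 86],
    [0, 0, 0, -0.006, -0.314, 0.965, 86],
  ],
)

```text
t: 14.42
ee_pos: [438.7, 113.3, 52.4]
orientation: [2.312, 2.126, 0.001]
ft_force: [-0.3, 0.1, 0.5]
width: 86.2
grasp_force: 0.0
```

```bash
python3 -c "
from h import *
go(436.9,112.6,53,-0.085)"
```

```text
t 14.43 pos [438.7 113.3  52.4] w 86.2 turn [ 0.001 -0.     0.001] shift [-0.004 -0.009 -0.003]
```

Emit:
servo_tool(
  rows=[
    [0, 0, 0, -0.004, -0.008, -0.005, 50],
    [0, 0, 0, -0.004, -0.008, -0.005, 20],
    [0, 0, 0, -0.004, -0.008, -0.005, 20],
    [0, 0, 0, -0.004, -0.008, -0.005, 20],
    [0, 0, 0, -0.004, -0.008, -0.005, 20],
    [0, 0, 0, -0.004, -0.008, -0.005, 20],
    [0, 0, 0, -0.004, -0.008, -0.005, 20],
    [0, 0, 0, -0.004, -0.008, -0.005, 20],
  ],
)

```text
t: 15.42
ee_pos: [436.0, 112.3, 53.1]
orientation: [2.313, 2.126, 0.0]
ft_force: [0.6, -0.6, 1.0]
width: 25.4
grasp_force: 30.0
```

Gripped, so I'll lift the plunger by 15 mm.

Emit:
servo_tool(
  rows=[
    [0, 0, 0, 0, 0, -0.025, 20],
    [0, 0, 0, 0, 0, -0.05, 20],
    [0, 0, 0, 0, 0, -0.075, 20],
    [0, 0, 0, 0, 0, -0.075, 20],
    [0, 0, 0, 0, 0, -0.075, 20],
  ],
)

```text
t: 16.05
ee_pos: [435.7, 112.3, 68.0]
orientation: [-2.313, -2.126, 0.0]
ft_force: [-1.0, 0.8, -6.6]
width: 25.0
grasp_force: 30.0
```

```bash
python3 -c "
from h import *
w=np.array([.9964,-.085]);p=np.array([436.3,112.5])+45*w
go(*p,53,-0.085);print(ctrl.get_obs()['ft_force'])"
```

```text
t 16.05 pos [435.7 112.3  68. ] w 25.0 turn [-0.     0.     0.001] shift [0.001 0.228 0.075]
[-1.01533588  0.76562146 -6.5905151 ]
```

Emit:
servo_tool(
  rows=[
    [0, 0, 0, 0, 0.06, 0, 20],
    [0, 0, 0, 0, 0.12, 0, 20],
    [0, 0, 0, 0, 0.18, 0, 20],
    [0, 0, 0, 0, 0.227, 0, 20],
    [0, 0, 0, 0, 0.227, 0, 20],
    [0, 0, 0, 0, 0.227, 0.025, 20],
    [0, 0, 0, 0, 0.227, 0.05, 20],
    [0, 0, 0, 0, 0.227, 0.075, 20],
    [0, 0, 0, 0, 0.227, 0.075, 20],
    [0, 0, 0, 0, 0.227, 0.075, 20],
  ],
)

```text
t: 17.3
ee_pos: [481.3, 108.6, 53.1]
orientation: [2.313, 2.126, 0.001]
ft_force: [0.8, 1.5, -2.7]
width: 25.0
grasp_force: 30.0
```

```bash
python3 - <<'E'
from h import *
w=np.array([.9964,-.085]);M=np.array([601.1,98.6])
o=ctrl.get_obs();print(o["ee_pos"],o["ft_force"],o["grasp_force"],(o["ee_pos"][:2]-M)@w)
for n,s in(("side",np.s_[150:310,190:340]),):
    im,d=ctrl.get_image(n);cv2.imwrite("pics/fin.png",cv2.resize(im[s][...,::-1],None,fx=3.7,fy=3.7,interpolation=cv2.INTER_CUBIC))
E
```

```text
[481.34401708 108.56396437  53.09326969] [ 0.83954607  1.53445522 -2.72436781] 29.99932537204586 -120.17179835515563
```

View pics/fin.png

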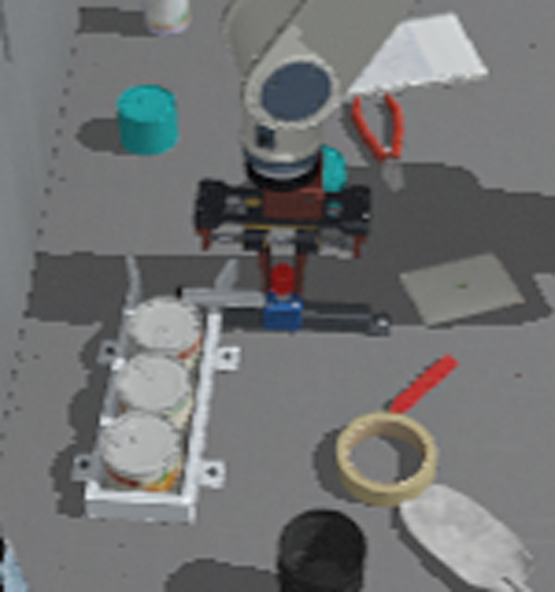

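All three tins are behind the bar, at crop (165,325), (155,380) and (140,445), and the bar crosses the mouth at (220,297). I'll press down slightly to make sure the pin is home.

Emit:
servo_tool(
  rows=[
    [0, 0, 0, 0, 0, 0.003, 20],
    [0, 0, 0, 0, 0, 0.006, 20],
    [0, 0, 0, 0, 0, 0.006, 20],
    [0, 0, 0, 0, 0, 0.006, 20],
  ],
)

```text
t: 17.85
ee_pos: [482.0, 108.6, 53.0]
orientation: [2.312, 2.126, 0.002]
ft_force: [-0.7, 0.4, 8.4]
width: 25.3
grasp_force: 30.0
```

```bash
python3 -c "
from h import *
print(ctrl.close_job())"
```

```text
the job is handed in; nothing more can be done
None
```

The job is handed in (no verdict was returned): all three tins are in single file behind the bar, the section is at the next hole with its pin home, and the gripper is still holding the red knob at about 30 N.

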